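# Load the label roll into the bench roll holder

## Task

Put the roll of labels lying on the table into the bench roll holder: seat the sprung end of its spindle in one end cup, compress it, bring the other end into line with the other cup and let the spring ease it home, so that the roll hangs free between both cups. Do not force or jar the holder, and leave the cans, the jar and the spare roll where they are.

Things in the scene. Friction and masses are not known exactly. Their poses are not given: they have to be found in the camera images.
- holder: Grey steel base plate, 110 x 200 x 8 mm, bolted to the table; origin at the centre of its underside, y along its length, z up. On it stands a U-shaped steel cradle: two upright cheeks (30 mm wide in x, 4 mm thick, 86 mm tall) face each other along y, inner faces 138 mm apart, open above and on both long sides. Loads over 25 N in all spoil its cups.
- cup_line (a point): Point on the common axis of the two end cups, 70 mm above the table over the plate's middle; the axis is y. A cup stands on each cheek's inner side: blind flared socket, rim 27 mm outside, 20 mm inside narrowing to 12 mm, 7 mm deep. Rim to rim 118 mm, floor to floor 132 mm. The cradle is clamped up to 5 mm off this point along y, either way: not measured, to be seen or felt.
- tear_edge (a point): Middle of the top of the holder's tear-off edge: an upright steel strip, 140 mm long in y and 4 mm thick, 43 mm high over the table, along the plate's -x side.
- roll_center (a point): Centre of the roll of labels: white cylinder 50 mm in diameter, 50 mm long, lying on its side (centre 25 mm up), tight on its spindle; y is the spindle's axis. The spindle's grey barrel (18 mm in diameter) reaches 50 mm to +y and 40 mm to -y, then a fixed pin to 69 mm at +y, a sprung plunger to 71 mm at -y when free. Whole mass 0.18 to 0.28 kg. Either end may go in either cup.
- pin_tip (a point): Very end of the spindle's fixed steel pin (9 mm in diameter, round end), on its axis, 69 mm from the roll's centre.
- plunger_tip (a point): Very end of the spindle's sprung steel plunger (9 mm in diameter, round end), on its axis; it moves with the plunger, which goes in by up to 20 mm: 4 N to start, plus 0.5 N per mm, 14 N at its hard stop. The spindle is 140 mm long free, 120 mm fully compressed and 132 mm when seated in the cups.
- can_a: Food can with a blue band, 68 mm in diameter, 108 mm tall; origin at the centre of its underside. Bystander.
- can_b: Food can with a red band, 68 mm in diameter, 108 mm tall; origin at the centre of its underside. Bystander.
- jar: Jar, 72 mm in diameter, 120 mm tall; origin at the centre of its underside. Bystander.
- spare_roll: Spare roll of labels without spindle, 68 mm in diameter, 50 mm tall, standing on end; origin at the centre of its underside. Bystander.
Mind the look-alikes: they are no part of the job. Leave any black look-alike of the part that bears roll_center alone.

How it is judged:
At the end, for the whole second after the job is handed in: Both ends of the spindle are within 4 mm of the cups' common axis (sideways and in height), and the spindle measures 129.5 to 135 mm from tip to tip, so that both ends are in their cups down to the floor (132 mm) (x of pin_tip in the frame of holder between -0.004 and 0.004 m and z of pin_tip in the frame of holder between 0.066 and 0.074 m and x of plunger_tip in the frame of holder between -0.004 and 0.004 m and z of plunger_tip in the frame of holder between 0.066 and 0.074 m and distance between pin_tip and plunger_tip between 0.1295 and 0.135 m); the robot touches nothing.
It fails at once if the holder is forced or jarred: the contact forces on it add up to more than 30 N (contact force between holder and anything else above 30 N).
It fails at once if a can, the jar or the spare roll is shifted by more than 20 mm (distance of any of can_a, can_b, jar, spare_roll from where it was at the start of the episode above 0.02 m).
It also fails if it takes over 67 s, if anything falls off the work surface, if the arm or the gripper's body presses on something with over 40 N, if the wrist force passes 120 N, or if a joint passes its speed limit or range.

## Robot

A 7-joint arm with a two-finger parallel gripper is mounted at the origin on the work surface. World frame = base frame: x ahead of the robot, y to its left, z up, the work surface at z = 0. Lengths are in m, angles in rad, forces in N, time in s.
With the tool pointing down it reaches from about 0.4 to 0.9 m from the base axis. Payload 5.5 kg.
Tool frame: the origin (TCP) lies midway between the tips of the shut fingers; the grasp point (between the pads) lies 19 mm behind it (manip.grip_depth is the distance from the TCP to the grasp point, in m); z points along the fingers, x is the direction in which the jaws open and shut, and the axes are right-handed (so a half turn about z gives the same grasp; the last joint's range is limited). The gripper opens to 92 mm and grips with 3 to 60 N. Pads are 19 mm wide; open, the fingers measure 130 mm over their backs; the gripper's body (75 mm by 190 mm) begins 47 mm behind the grasp point.
Start: joints at [1.507, 0.501, -0.427, 1.55, 0.221, 1.138, -0.21], TCP at [0.209, -0.616, 0.227] pointing down, gripper open.
Joint ranges: [-2.88, 2.88], [-0.31, 2.03], [-1.54, 1.56], [0.2, 2.42], [-1.41, 4.55], [0.19, 2.02], [-2.57, 2.57]. Speed limits (rad/s): [2.57, 2.57, 3.14, 3.14, 3.14, 3.14, 3.14].

## Interface

Orientations are given as a unit quaternion [x, y, z, w].
In Python, from bench import manip, effector, viewer gives the robot as it stands. Calls block until the motion is done:
- manip.move_pose(position, orientation): joint-space move of the TCP to a pose.
- manip.servo_line(position, ori=None, vel=0.15): straight line of the TCP; ori=None keeps the orientation; vel is the mean speed in m/s.
- manip.movej(angles): joint-space move.
- effector.open_jaws() and effector.close(f_grip=None): open the fingers fully, or close them until they stop; f_grip is the grip in N (None keeps the last).
- manip.sleep(seconds).
- manip.solve_ik(position, orientation): joint angles nearest the present ones, or None.
- viewer.get_image(name): name is "scene" or "top" or "wrist"; returns the picture (480x640x3 uint8, red, green, blue); there is no depth.
- viewer.get_calibration(name): a dict with "vfov" (degrees; the focal length in pixels is half the picture's height over the tangent of half this angle, whatever the lens; pixels are square), "cx", "cy" (the principal point, pixels), "eye" and "attitude" of the camera in the world. Camera axes: x right, y down, z forward; pixel columns grow to the right and rows downward; lengths in m; the calibration is good to about 2 mm. A picture is of the moment at which its call begins: read the wrist's pose just before it. get_calibration takes no time and is no camera call; for the wrist camera it gives the pose at the moment of the call.
A pose or a line that the arm cannot do raises manip.PlanningError and nothing moves.
- manip.hand_in(): hands the job in, once; it reports no verdict.
Readings, each from a call of its own:
- manip.current_clock(): time.
- manip.current_q(): joint angles.
- manip.current_joint_velocities(): joint speeds.
- manip.current_tau(): joint torques, N m.
- manip.current_tool_pos(): TCP position.
- manip.current_tcp_rot(): TCP orientation.
- manip.current_force(): force on the tool from outside, world axes, zero at the start.
- manip.current_wrist_torque(): the same for the moment, N m.
- manip.current_finger_gap(): finger opening in m.
Only numpy, scipy, OpenCV 4.12 (cv2) and the standard library are available. Lean on these libraries where they do the work, as an engineer would, in place of code of your own. Each camera call takes 0.05 s, during which the arm holds its last target.

## Working session

There is one attempt and no reset: what is moved stays moved. The work goes in short steps, each a Python script; the robot and the scene stay as the last script left them, time stands still between calls to the robot, and variables do not carry over. Pictures are saved under pics/ and viewed, and the job is handed in when it is done.

```bash
ls; mkdir -p pics; python3 - <<'E'
from bench import manip, effector, viewer
import cv2
for n in ["scene","top","wrist"]:
    c=viewer.get_calibration(n);print(n,c)
    cv2.imwrite(f"pics/{n}0.png",viewer.get_image(n)[:,:,::-1])
print(manip.current_clock(),manip.current_tool_pos(),manip.current_tcp_rot(),manip.grip_depth)
E
```

```text
pics
scene {'vfov': 56.69900539302124, 'cx': 310.88067347612855, 'cy': 242.77892332876024, 'eye': array([1.15163415, 0.87484701, 0.73971114]), 'attitude': array([ 0.24296803,  0.84449262, -0.456388  , -0.13967373])}
top {'vfov': 49.65899290655676, 'cx': 319.91931314968133, 'cy': 236.1004127256333, 'eye': array([ 3.55134131e-01, -1.56091957e-04,  1.58137713e+00]), 'attitude': array([ 0.71269918, -0.69788228,  0.0540816 , -0.04577535])}
wrist {'vfov': 59.91594648627719, 'cx': 320.8053220570472, 'cy': 236.83540562183947, 'eye': array([ 0.27324916, -0.59374163,  0.38438451]), 'attitude': array([ 0.80614223, -0.57791241, -0.07480149,  0.10274576])}
0.15 [ 0.20846884 -0.61509825  0.22588545] [ 8.12741649e-01 -5.82623741e-01 -6.09968149e-04 -4.64114765e-04] 0.0188
```

View pics/scene0.png

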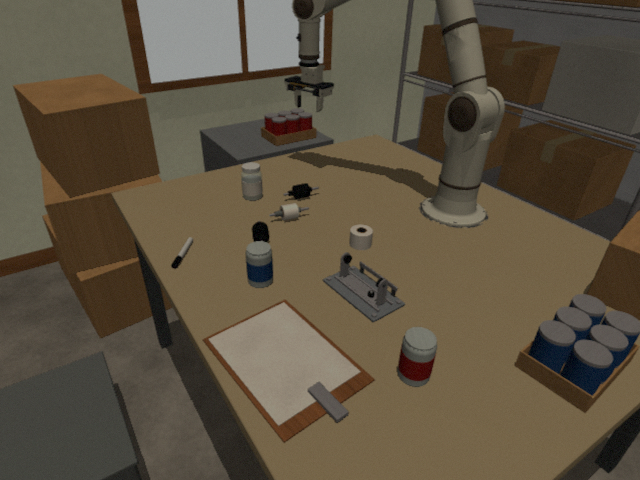

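View pics/top0.png

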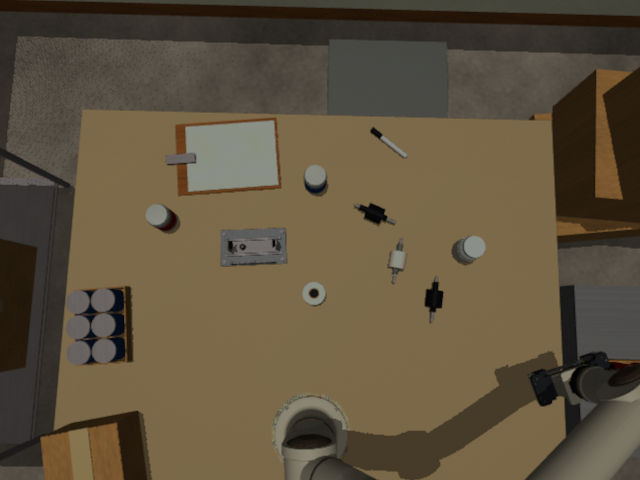

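View pics/wrist0.png

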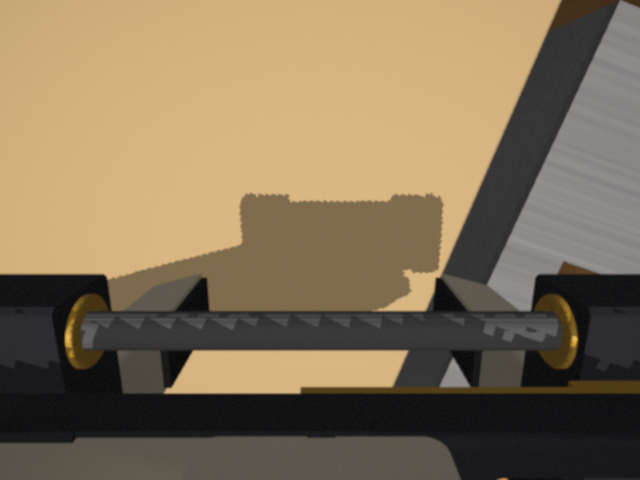

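The white roll with a spindle, at top (398,260), is the target. It could be confused with the black look-alikes at (375,214) and (434,298), or with the spare roll, which has no spindle, at (314,293). The holder is at (254,247). Next I'll crop close and project these to world coordinates.

```bash
cat > h.py <<'E'
from bench import manip, effector, viewer
import cv2, numpy as np
from scipy.spatial.transform import Rotation as R
def K(c):
    f=240/np.tan(np.radians(c['vfov'])/2); return f
def p2w(c,u,v,z):
    f=K(c); d=R.from_quat(c['attitude']).apply([(u-c['cx'])/f,(v-c['cy'])/f,1.])
    e=c['eye']; return e+d*(z-e[2])/d[2]
def w2p(c,p):
    f=K(c); q=R.from_quat(c['attitude']).inv().apply(np.asarray(p)-c['eye'])
    return np.array([c['cx']+f*q[...,0]/q[...,2],c['cy']+f*q[...,1]/q[...,2]]).T
def down(yaw): # tool x axis at yaw, z down
    x=np.array([np.cos(yaw),np.sin(yaw),0]);z=np.array([0,0,-1.]);y=np.cross(z,x)
    return R.from_matrix(np.array([x,y,z]).T).as_quat()
def save(n,img): cv2.imwrite("pics/"+n+".png",img[:,:,::-1])
E
python3 - <<'E'
from h import *
c=viewer.get_calibration("top")
for n,(u,v),z in [("roll",(398,260),.025),("holder",(254,247),.02),("spare",(314,293),.05),("cana",(316,172),.108),("canb",(158,215),.108),("jar",(474,246),.12),("blk1",(375,214),.025),("blk2",(434,298),.025),("rollend+",(402,239),.025),("rollend-",(394,282),.025)]:
    print(n,p2w(c,u,v,z).round(3))
i=cv2.imread("pics/top0.png")
a=cv2.resize(i[225:295,350:450],None,fx=6,fy=6,interpolation=cv2.INTER_CUBIC)
b=cv2.resize(i[215:275,210:300],None,fx=6,fy=6,interpolation=cv2.INTER_CUBIC)
cv2.imwrite("pics/cr1.png",a);cv2.imwrite("pics/cr2.png",b)
E
```

```text
roll [ 0.509 -0.253  0.025]
holder [0.54  0.183 0.02 ]
spare [ 0.404 -0.002  0.05 ]
cana [ 0.754 -0.     0.108]
canb [0.616 0.451 0.108]
jar [ 0.544 -0.455  0.12 ]
blk1 [ 0.649 -0.183  0.025]
blk2 [ 0.397 -0.361  0.025]
rollend+ [ 0.573 -0.265  0.025]
rollend- [ 0.443 -0.241  0.025]
```

View pics/cr1.png

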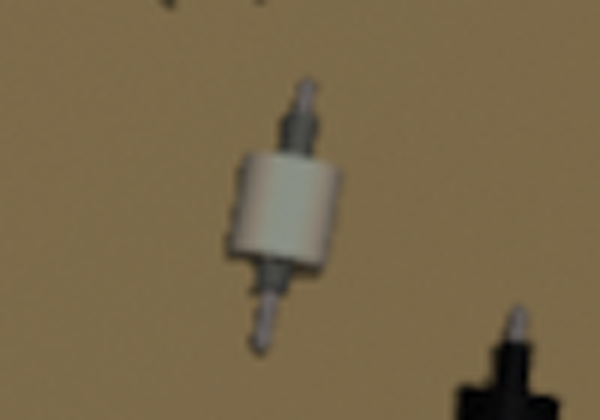

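View pics/cr2.png

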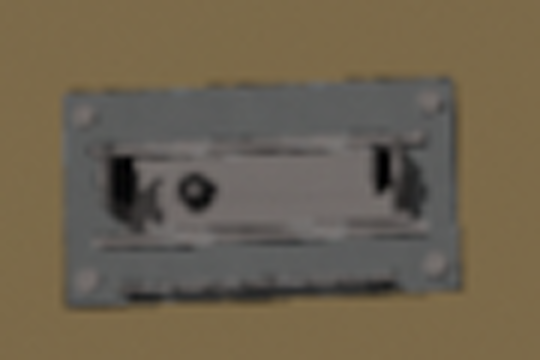

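The crop confirms the target: a white roll with a grey barrel, a short pin at the far end (+x) and a long thin plunger at the near end (-x). Next I'll measure the holder corners and the spindle, and test candidate wrist poses.

```bash
python3 - <<'E'
from h import *
c=viewer.get_calibration("top")
cor=[(65,92),(450,78),(463,290),(66,306)]
P=np.array([p2w(c,210+u/6-.4,215+v/6-.4,.008)[:2] for u,v in cor]);print(P.round(4),P.mean(0))
e=np.roll(P,-1,0)-P;print(np.linalg.norm(e,axis=1).round(4),np.degrees(np.arctan2(e[:,1],e[:,0])))
pin=p2w(c,350+307/6-.4,225+82/6-.4,.027);pl=p2w(c,350+258/6-.4,225+350/6-.4,.027)
print(pin,pl,np.linalg.norm(pin-pl))
d=pin-pl;ang=np.arctan2(d[1],d[0]);ctr=(pin+pl)/2;ctr+= (1/140)*-(d/0.14)*0;print(np.degrees(ang),ctr)
q0=manip.current_q()
for a in (np.pi/2,-np.pi/2):
    g=ang+a
    q1=manip.solve_ik([ctr[0],ctr[1],.15],down(g));print("grasp",np.degrees(g),None if q1 is None else np.round(q1,2))
for y in (0,180):
    for dd in (-12,0,12):
        q=manip.solve_ik([.54,.183,.12],down(np.radians(y+dd)));print(y+dd,None if q is None else np.round(q,2))
E
```

```text
[[0.5916 0.2885]
 [0.6032 0.0925]
 [0.4946 0.0827]
 [0.4823 0.2828]] [0.54291049 0.18660597]
[0.1964 0.109  0.2006 0.1095] [ -86.61898492 -174.83967355   93.53459656    2.95650387]
[ 0.57523991 -0.26141717  0.027     ] [ 0.43966035 -0.23665997  0.027     ] 0.13782138799770982
-10.348353207539569 [ 0.50745013 -0.24903857  0.027     ]
grasp 79.65164679246043 [ 1.15  0.62 -1.    1.82  0.6   1.04  1.3 ]
grasp -100.34835320753957 [ 0.82  0.46 -0.52  1.83  0.28  0.92 -1.58]
-12 [ 0.35  0.68 -0.99  1.83  0.67  1.01 -1.12]
0 [ 0.36  0.68 -0.99  1.83  0.67  1.01 -0.92]
12 [ 0.36  0.68 -0.99  1.83  0.67  1.01 -0.71]
168 [ 0.5   0.9  -1.3   1.83  0.94  1.2   1.82]
180 [ 0.5   0.9  -1.3   1.83  0.94  1.2   2.03]
192 [ 0.5   0.9  -1.3   1.83  0.94  1.2   2.24]
```

```bash
python3 - <<'E'
from h import *
t=manip.current_clock()
manip.move_pose([.545,.075,.22],down(np.radians(3.5)))
print(manip.current_clock()-t)
c=viewer.get_calibration("wrist");save("w1",viewer.get_image("wrist"))
import pickle;pickle.dump(c,open("c_w1.pkl","wb"));print(c, manip.current_force(),manip.current_tool_pos())
E
```

```text
2.7083
{'vfov': 59.91594648627719, 'cx': 320.8053220570472, 'cy': 236.83540562183947, 'eye': array([0.54235001, 0.14091813, 0.37836985]), 'attitude': array([0.99146771, 0.0291213 , 0.00325769, 0.12701624])} [0.01202029 0.71396903 0.69138622] [0.54525151 0.07384912 0.21983468]
```

View pics/w1.png

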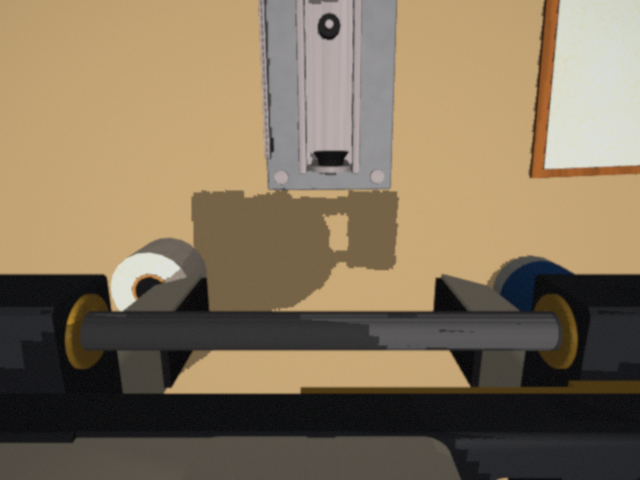

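The holder is too high in the frame, with its near edge at row 188. The near cheek is at (330,160) and the far end is cut off. I'll shift and retake.

```bash
python3 - <<'E'
from h import *
t=manip.current_clock()
manip.servo_line([.545,.15,.30],vel=.2)
print(manip.current_clock()-t)
c=viewer.get_calibration("wrist");save("w2",viewer.get_image("wrist"))
import pickle;pickle.dump(c,open("c_w2.pkl","wb"))
E
```

```text
0.6999999999999997
```

View pics/w2.png

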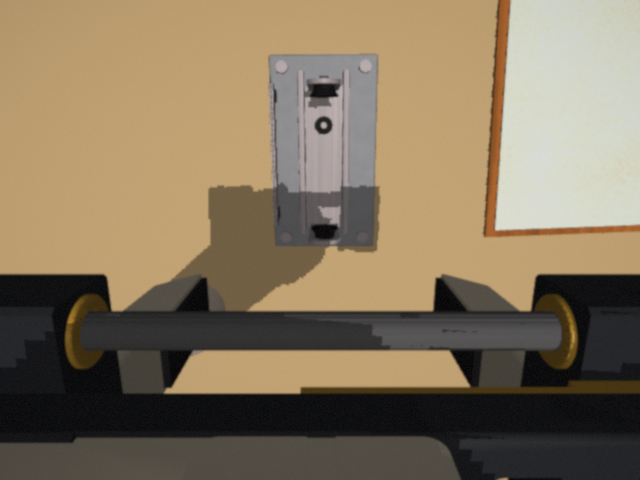

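```bash
python3 - <<'E'
import cv2
i=cv2.imread("pics/w2.png")[45:255,255:395]
cv2.imwrite("pics/w2c.png",cv2.resize(i[:105],None,fx=5.5,fy=5.5,interpolation=cv2.INTER_CUBIC))
cv2.imwrite("pics/w2d.png",cv2.convertScaleAbs(cv2.resize(i[105:],None,fx=5.5,fy=5.5,interpolation=cv2.INTER_CUBIC),alpha=1.5))
E
```

```text
(no output)
```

View pics/w2c.png

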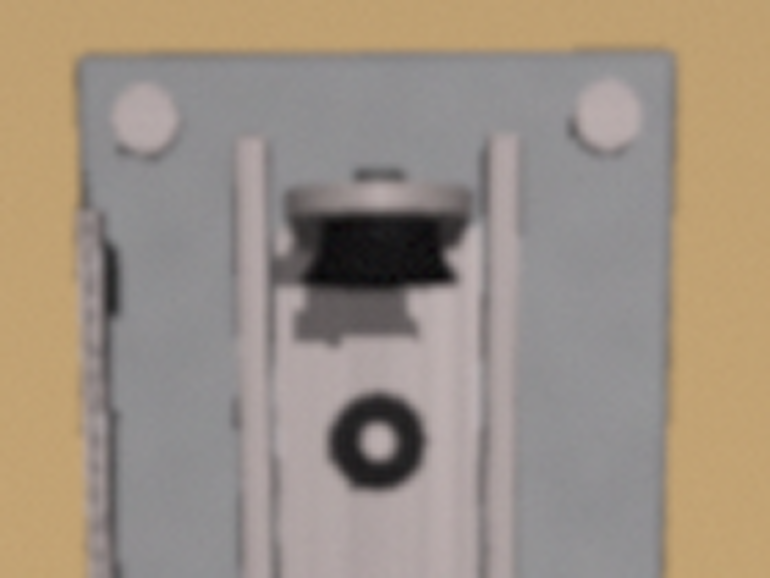

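View pics/w2d.png

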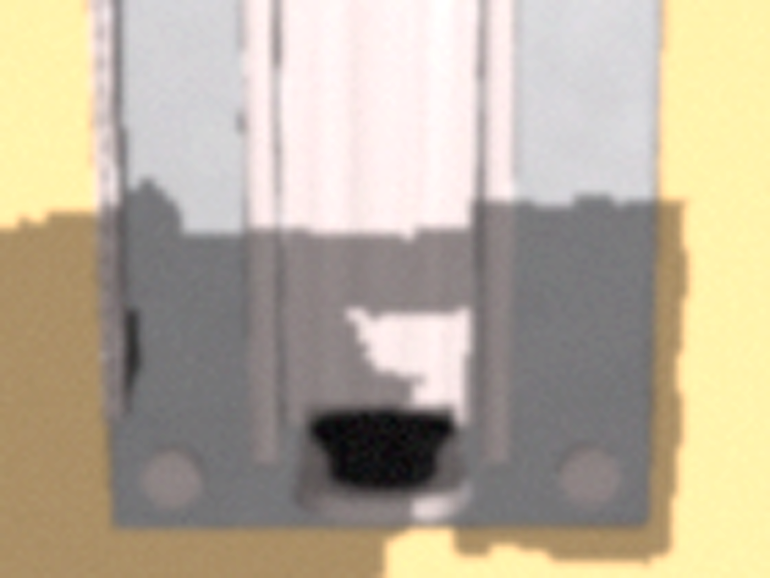

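```bash
python3 - <<'E'
from h import *
import pickle
c=pickle.load(open("c_w2.pkl","rb"))
m=lambda x,y,o: (255+(x+.5)/5.5-.5, o+(y+.5)/5.5-.5)
cor=[m(80,58,45),m(672,53,45),m(648,525,150),m(113,525,150)]
P=np.array([p2w(c,*p,.008)[:2] for p in cor]);print(P.round(4),P.mean(0))
e=np.roll(P,-1,0)-P;print(np.linalg.norm(e,axis=1).round(4),np.degrees(np.arctan2(e[:,1],e[:,0])))
for n,p in [("far rim",m(381,285,45)),("near rim",m(381,410,150)),]:
    print(n,p2w(c,*p,.0835))
for n,p in [("far cheek inner",m(378,213,45)),("near cheek inner",m(382,490,150))]:
    print(n,p2w(c,*p,.086))
fit=P.mean(0); a=np.radians(np.mean([93.5]))
f,nr=[p2w(c,*p,.0835) for p in (m(381,285,45),m(381,410,150))]
print(np.linalg.norm(f-nr),(f+nr)/2, np.degrees(np.arctan2((f-nr)[1],(f-nr)[0])))
f,nr=[p2w(c,*p,.086) for p in (m(378,213,45),m(382,490,150))]
print(np.linalg.norm(f-nr),(f+nr)/2)
E
```

```text
[[0.4852 0.2836]
 [0.5928 0.2909]
 [0.6066 0.0929]
 [0.4977 0.0862]] [0.54556917 0.18838089]
[0.1078 0.1985 0.1091 0.1977] [   3.88889697  -86.00966868 -176.51822207   93.60739998]
far rim [0.54232083 0.24237919 0.0835    ]
near rim [0.54926472 0.1308121  0.0835    ]
far cheek inner [0.54121001 0.2526192  0.086     ]
near cheek inner [0.55023888 0.11764412 0.086     ]
0.11178297738497803 [0.54579278 0.18659565 0.0835    ] 93.56147633179522
0.13527673175570268 [0.54572445 0.18513166 0.086     ]
```

The holder measures about 109 x 198 mm against the given 110 x 200. Its axis is at about 93.6° and the cup midpoint is near (0.5457, 0.1855). Next is a wrist check of the roll.

```bash
python3 - <<'E'
from h import *
import pickle
t=manip.current_clock()
g=np.radians(79.65)
manip.move_pose([.507+.098,-.249-.018,.22],down(g))
print(manip.current_clock()-t,manip.current_q().round(2))
c=viewer.get_calibration("wrist");im=viewer.get_image("wrist");save("w3",im)
pickle.dump(c,open("c_w3.pkl","wb"))
pin=[.5752,-.2614,.027];pl=[.4397,-.2367,.027]
print(w2p(c,np.array([pin,pl])))
E
```

```text
1.5917 [ 1.16  0.97 -1.43  1.51  0.96  1.49  1.11]
[[319.62299314 173.47750215]
 [319.53911057  -9.75790037]]
```

View pics/w3.png

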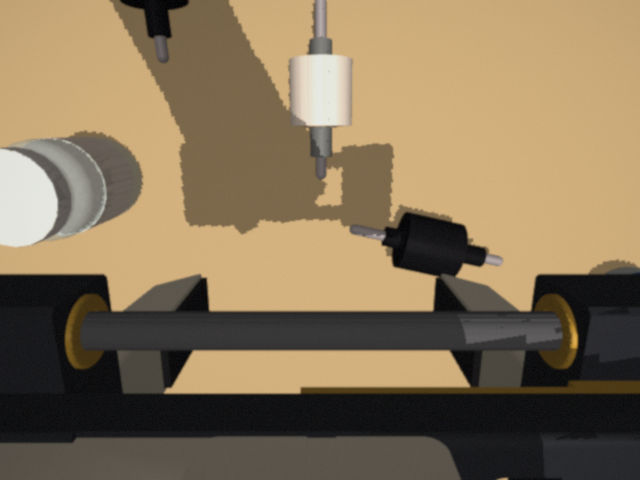

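```bash
python3 - <<'E'
from h import *
import pickle
c=pickle.load(open("c_w3.pkl","rb"))
g=np.radians(79.65);d=np.array([np.sin(g),-np.cos(g)])
pin=p2w(c,321,178.5,.025)
print(pin, pin[:2]-.069*d)
# white edges: lower edge at top of the cylinder side/ widest silhouette
for r in (56,126): print(p2w(c,321,r,.025),p2w(c,321,r,.05))
for r in (38,157): print(r,p2w(c,321,r,.034))
E
```

```text
[ 0.57976789 -0.26105464  0.025     ] [ 0.51189061 -0.24865804]
[ 0.48502205 -0.24381976  0.025     ] [ 0.48888861 -0.24454276  0.05      ]
[ 0.53750721 -0.25336715  0.025     ] [ 0.53766357 -0.25341523  0.05      ]
38 [ 0.47390249 -0.24180412  0.034     ]
157 [ 0.56157229 -0.25775181  0.034     ]
```

```bash
python3 - <<'E'
from h import *
import pickle
t=manip.current_clock()
g=np.radians(79.65)
manip.move_pose([.512,-.2488,.10],down(g))
manip.servo_line([.512,-.2488,.0075],vel=.12)
effector.close(50); print("gap",manip.current_finger_gap())
p=manip.current_tool_pos();print(p)
manip.servo_line([p[0],p[1],.20],vel=.2)
print("gap",manip.current_finger_gap(),manip.current_force(),manip.current_clock()-t,manip.current_clock(),manip.current_q().round(2))
c=viewer.get_calibration("wrist");im=viewer.get_image("wrist");save("w4",im)
pickle.dump((c,manip.current_tool_pos(),manip.current_tcp_rot()),open("c_w4.pkl","wb"))
E
```

```text
gap 0.048921923238654706
[ 0.51196402 -0.24885189  0.00752934]
gap 0.048915252928091076 [ 0.47992696  1.11650935 -1.04640921] 3.45 8.75 [ 1.35  0.89 -1.47  1.77  0.91  1.37  1.07]
```

View pics/w4.png

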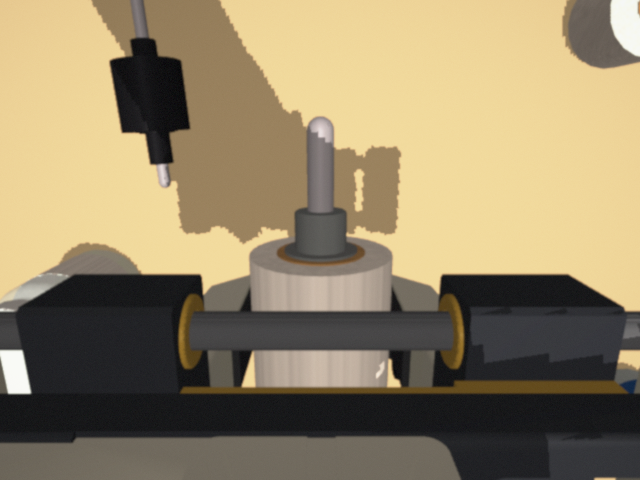

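```bash
python3 - <<'E'
from h import *
import pickle
c,p,q=pickle.load(open("c_w4.pkl","rb"))
Rt=R.from_quat(q)
for tilt in (0,):
  for off in (.071,.068,.074):
    w=p+Rt.apply([0,-off,-.0175]);print(off,w2p(c,w))
for o in (.040,.025):
    print(o,w2p(c,p+Rt.apply([[.0,-o,-.0175+.009],[0,-o,-.0175-.009],[.009,-o,-.0175],[-.009,-o,-.0175]])))
ys=np.array([.071-.0045]);print(w2p(c,p+Rt.apply([0,-.0665,-.0175-.0045])))
n=manip
fs=[]
for i in range(5):
    fs.append(manip.current_force()); manip.sleep(.02)
print(np.array(fs).round(2), np.array(n.current_wrist_torque()))
E
```

```text
0.071 [320.85505071 114.07033958]
0.068 [320.85780288 123.61590595]
0.074 [320.85226777 104.41808189]
0.04 [[320.89252809 203.33901777]
 [320.87031184 212.98586631]
 [347.0176289  207.86379931]
 [294.74874434 207.87503313]]
0.025 [[320.90366028 242.93394353]
 [320.88344954 257.30082537]
 [346.36044972 249.68839001]
 [295.42992974 249.69593117]]
[320.85241933 128.33554474]
[[-0.9  -0.16 -2.  ]
 [-0.56 -0.11 -1.79]
 [ 0.43 -0.44 -1.97]
 [-0.33 -0.   -1.95]
 [-0.31  0.2  -1.63]] [ 0.12001698 -0.11774543 -0.00019156]
```

```bash
cat >> h.py <<'E'
AX=np.radians(93.6); UY=np.array([np.cos(AX),np.sin(AX)]); UX=np.array([UY[1],-UY[0]])
CM=np.array([.5457,.1855])
def tcp(tip_y,tip_x,th,L,z):
    """TCP pose with plunger tip at holder (tip_x,tip_y) rel. cup mid, tilt th deg, L = tip-to-TCP length"""
    t=np.radians(th); d=UY*np.cos(t)-UX*np.sin(t)   # plunger dir
    tip=CM+UY*tip_y+UX*tip_x
    P=tip-L*d
    return np.array([P[0],P[1],z]), down(AX-np.pi/2+t)
def tohold(p): 
    d=np.asarray(p)[:2]-CM; return np.array([d@UX,d@UY])
def axf(n=6,dt=.02):
    F=[]
    for i in range(n): F.append(manip.current_force()); manip.sleep(dt)
    F=np.mean(F,0); return np.array([F[:2]@UX,F[:2]@UY,F[2]])
E
python3 - <<'E'
from h import *
for a in [(45,0,15,.071,.19),(45,0,15,.071,.052),(66,0,15,.071,.052),(66,0,15,.053,.052),(66,0,0,.053,.052),(66,0,0,.063,.052)]:
    p,q=tcp(*a); s=manip.solve_ik(p,q);print(a,p.round(4),s if s is None else np.round(s,2))
E
```

```text
(45, 0, 15, 0.071, 0.19) [-2.2572 45.0294  0.19  ] None
(45, 0, 15, 0.071, 0.052) [-2.2572 45.0294  0.052 ] None
(66, 0, 15, 0.071, 0.052) [-3.5758e+00  6.5988e+01  5.2000e-02] None
(66, 0, 15, 0.053, 0.052) [-3.5816e+00  6.6005e+01  5.2000e-02] None
(66, 0, 0, 0.053, 0.052) [-3.59510e+00  6.60024e+01  5.20000e-02] None
(66, 0, 0, 0.063, 0.052) [-3.59450e+00  6.59924e+01  5.20000e-02] None
```

```bash
sed -i 's/tip=CM+UY\*tip_y+UX\*tip_x/tip=CM+UY*tip_y*.001+UX*tip_x*.001/' h.py
python3 - <<'E'
from h import *
for a in [(45,0,15,.071,.19),(45,0,15,.071,.052),(66,0,15,.071,.052),(66,0,15,.053,.052),(66,0,0,.053,.052),(66,0,0,.063,.052)]:
    p,q=tcp(*a); s=manip.solve_ik(p,q);print(a,p.round(4),s if s is None else np.round(s,2))
E
```

```text
(45, 0, 15, 0.071, 0.19) [0.5655 0.1631 0.19  ] [ 0.48  0.69 -1.15  1.73  0.67  1.18 -0.54]
(45, 0, 15, 0.071, 0.052) [0.5655 0.1631 0.052 ] [ 0.39  0.85 -1.01  1.82  0.86  0.99 -0.67]
(66, 0, 15, 0.071, 0.052) [0.5642 0.1841 0.052 ] [ 0.35  0.85 -1.    1.8   0.86  0.99 -0.69]
(66, 0, 15, 0.053, 0.052) [0.5585 0.2011 0.052 ] [ 0.31  0.85 -1.    1.8   0.85  0.99 -0.72]
(66, 0, 0, 0.053, 0.052) [0.5449 0.1985 0.052 ] [ 0.3   0.8  -0.96  1.84  0.81  0.95 -0.97]
(66, 0, 0, 0.063, 0.052) [0.5455 0.1885 0.052 ] [ 0.32  0.8  -0.96  1.85  0.82  0.95 -0.96]
```

```bash
python3 - <<'E'
from h import *
import pickle
effector.close(60)
t=manip.current_clock()
p,q=tcp(45,0,15,.071,.19); manip.move_pose(p,q)
print(manip.current_clock()-t, manip.current_q().round(2))
manip.servo_line(tcp(45,0,15,.071,.052)[0],vel=.08)
print(manip.current_clock(), axf(), manip.current_finger_gap(), tohold(manip.current_tool_pos()),manip.current_tool_pos())
c=viewer.get_calibration("wrist");save("w5",viewer.get_image("wrist"));save("s5",viewer.get_image("scene"))
pickle.dump(c,open("c_w5.pkl","wb"))
E
python3 -c "
import cv2
i=cv2.imread('pics/s5.png')[235:335,300:430];cv2.imwrite('pics/s5c.png',cv2.resize(i,None,fx=6,fy=6,interpolation=cv2.INTER_CUBIC))"
```

```text
1.5333000000000006 [ 0.48  0.69 -1.15  1.73  0.68  1.18 -0.54]
12.5083 [-0.09822613  0.29374627 -1.84002684] 0.04854005806206784 [ 0.01860768 -0.02352447] [0.56574807 0.16319033 0.05236405]
```

View pics/w5.png

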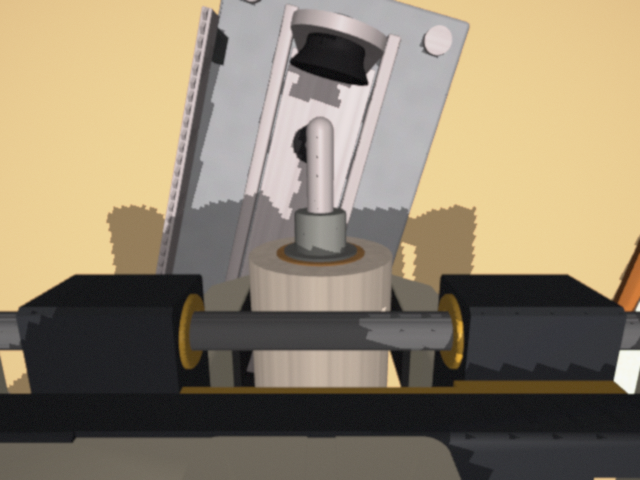

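View pics/s5c.png

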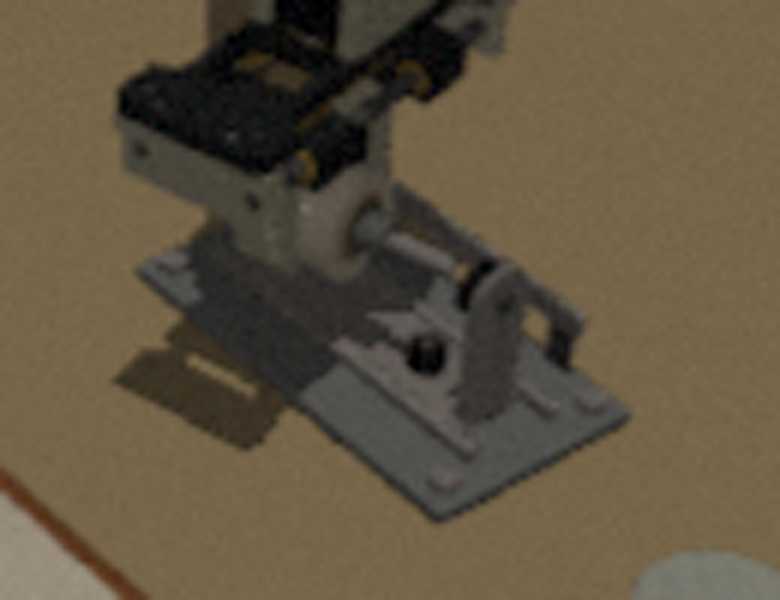

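```bash
python3 - <<'E'
import cv2
i=cv2.imread("pics/w5.png")[0:140,270:400]
cv2.imwrite("pics/w5c.png",cv2.resize(i,None,fx=4,fy=4,interpolation=cv2.INTER_CUBIC))
from h import *
import pickle
c=pickle.load(open("c_w5.pkl","rb"))
for z,p in [(.0835,(329,77)),(.07,(290,63)),(.07,(366,85)),(.08,(290,63)),(.08,(366,85)),(.075,(320,116))]:
    w=p2w(c,*p,z);print(z,p,w.round(4),(tohold(w)*1e3).round(1))
# predicted rim circle pixels
a=np.radians(np.arange(0,181,30))
for y in (59,):
    for aa in a:
        xy=CM+UX*.0135*np.cos(aa)+UY*y*.001
        print(int(np.degrees(aa)),w2p(c,[*xy,.07+.0135*np.sin(aa)]).round(1))
E
```

```text
0.0835 (329, 77) [0.5428 0.2413 0.0835] [ 0.6 55.8]
0.07 (290, 63) [0.5296 0.2428 0.07  ] [-12.5  58.2]
0.07 (366, 85) [0.5546 0.2443 0.07  ] [12.5 58.1]
0.08 (290, 63) [0.5307 0.2417 0.08  ] [-11.5  57. ]
0.08 (366, 85) [0.5539 0.2431 0.08  ] [11.8 56.9]
0.075 (320, 116) [0.5437 0.2305 0.075 ] [ 0.8 45. ]
0 [369.7  83. ]
29 [366.5  79. ]
59 [352.   72.4]
90 [329.8  65. ]
119 [307.1  59.5]
150 [291.7  57.6]
180 [287.5  59.5]
```

View pics/w5c.png

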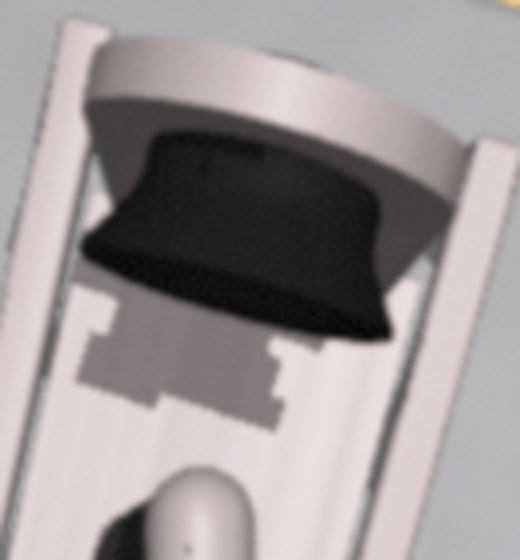

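The rim is centred within about 0.5 mm sideways, and its plane is at y≈57–58 mm in my frame. Next I'll advance until I feel the plunger's preload.

```bash
python3 - <<'E'
from h import *
z=.0523
f0=axf(10);print("base",f0.round(2))
manip.servo_line(tcp(59,0,15,.071,z)[0],vel=.06)
print((axf(6)-f0).round(2))
y=59
while y<70:
    y+=.8
    manip.servo_line(tcp(y,0,15,.071,z)[0],vel=.02)
    f=axf(5)-f0
    print(round(y,1),f.round(2),(tohold(manip.current_tool_pos())*1e3).round(2),manip.current_clock())
    if abs(f[1])>2.3 or np.hypot(*f[:2])>3: break
E
```

```text
base [-0.16 -0.03 -2.18]
[ 0.35 -0.35  0.28]
59.8 [ 0.19  0.3  -0.08] [18.45 -8.98] 13.6917
60.6 [0.07 0.01 0.02] [18.37 -8.  ] 14.025
61.4 [ 0.15 -0.35  0.31] [18.35 -7.19] 14.3583
62.2 [-0.15 -0.1   0.3 ] [18.37 -6.33] 14.6917
63.0 [ 0.09 -0.21  0.1 ] [18.36 -5.55] 15.025
63.8 [ 0.37 -0.07  0.5 ] [18.38 -4.78] 15.3583
64.6 [-0.28  0.14  0.36] [18.37 -3.96] 15.6917
65.4 [ 0.01 -1.16  0.93] [18.42 -3.59] 16.025
66.2 [ 0.54 -3.68  0.9 ] [18.43 -3.28] 16.3583
```

Contact at nominal tip y≈65 mm, with a 4 N preload. The arm gives about 0.17 mm/N, so I'll control on the actual pose. Next I'll compress along the spindle.

```bash
python3 - <<'E'
from h import *
z=.0523; YF=65.0
f0=np.array([-.05,-.1,-2.0])
t=np.radians(15)
tip=CM+UY*YF*1e-3
for cc in (4,8,12,15,17.5,19,20):
    p,_=tcp(YF,0,15,(71-cc)*1e-3,z)
    manip.servo_line(p,vel=.03)
    f=axf(5)-f0
    P=manip.current_tool_pos(); L=np.linalg.norm(P[:2]-tip)*1e3
    F=-(f[1]*np.cos(t)-f[0]*np.sin(t)); S=f[0]*np.cos(t)+f[1]*np.sin(t)
    print(cc,"act c",round(71-L,2),"F",F.round(2),"side",S.round(2),"fz",f[2].round(2),"z",P[2].round(4),"exp",4+.5*(71-L),manip.current_finger_gap().__round__(4),manip.current_clock())
    if F>13.3 or 71-L>17.6: break
c=viewer.get_calibration("wrist");save("w6",viewer.get_image("wrist"))
import pickle;pickle.dump(c,open("c_w6.pkl","wb"))
E
```

```text
4 act c 2.93 F 5.85 side -0.59 fz 0.45 z 0.0522 exp 5.465644775608915 0.0491 16.6917
8 act c 6.06 F 7.02 side -0.71 fz 0.76 z 0.0521 exp 7.028691356301962 0.0489 17.0583
12 act c 9.2 F 8.8 side -0.45 fz 0.92 z 0.052 exp 8.600613618434412 0.049 17.425
15 act c 11.55 F 9.41 side -0.71 fz 1.49 z 0.052 exp 9.776226967814033 0.049 17.7583
17.5 act c 13.51 F 10.47 side -0.78 fz 1.86 z 0.052 exp 10.757345694405377 0.0491 18.0917
19 act c 14.66 F 11.07 side -0.81 fz 2.34 z 0.0519 exp 11.327997960431258 0.0492 18.425
20 act c 15.42 F 11.62 side -1.42 fz 1.95 z 0.0519 exp 11.707784884550918 0.0491 18.7583
```

View pics/w6.png

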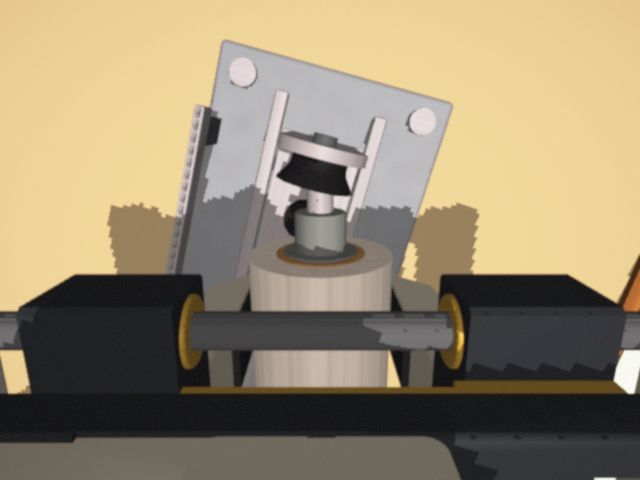

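The force follows 4+0.5c and the plunger sits centred in its cup at (320,185). Next I'll compress to about 18 mm, then swing the pin into line in guarded steps.

```bash
cat >> h.py <<'E'
YF=65.0; F0=np.array([-.05,-.1,-2.0])
def rep(th,tag=""):
    t=np.radians(th); tip=CM+UY*YF*1e-3
    f=axf(5)-F0; P=manip.current_tool_pos(); L=np.linalg.norm(P[:2]-tip)*1e3
    F=-(f[1]*np.cos(t)-f[0]*np.sin(t)); S=f[0]*np.cos(t)+f[1]*np.sin(t)
    print(tag,th,"c",round(71-L,2),"F",F.round(2),"side",S.round(2),"fz",f[2].round(2),"z",P[2].round(4),"hold",(tohold(P)*1e3).round(2),"t",round(manip.current_clock(),2),flush=True)
    return 71-L,F,S,f[2]
E
python3 - <<'E'
from h import *
z=.0527
for cc in (22,23.3):
    manip.servo_line(tcp(YF,0,15,(71-cc)*1e-3,z)[0],vel=.03)
    c,F,S,fz=rep(15,cc)
    if F>13.6: break
ok=F<13.8
th=15
while ok and th>6.1:
    th-=2
    p,q=tcp(YF,0,th,(71-cc)*1e-3,z)
    manip.servo_line(p,q,vel=.02)
    c,F,S,fz=rep(th,cc)
    ok=abs(S)<3 and F<14.2 and c>16.5
save("s7",viewer.get_image("scene"))
i=cv2.imread('pics/s7.png')[235:335,300:430];cv2.imwrite('pics/s7c.png',cv2.resize(i,None,fx=6,fy=6,interpolation=cv2.INTER_CUBIC))
E
```

```text
22 15 c 16.91 F 12.17 side -1.19 fz 1.54 z 0.0522 hold [13.92 12.73] t 19.14
23.3 15 c 17.9 F 12.54 side -1.11 fz 1.43 z 0.0521 hold [13.64 13.69] t 19.48
23.3 13 c 17.95 F 12.79 side -1.06 fz 1.62 z 0.0521 hold [11.83 13.28] t 19.81
23.3 11 c 18.01 F 12.53 side -1.21 fz 1.47 z 0.0521 hold [10.   12.96] t 20.14
23.3 9 c 18.03 F 12.55 side -0.69 fz 1.7 z 0.052 hold [ 8.18 12.66] t 20.48
23.3 7 c 18.05 F 12.54 side -0.49 fz 2.02 z 0.052 hold [ 6.29 12.43] t 20.81
23.3 5 c 18.07 F 12.72 side -0.75 fz 2.53 z 0.052 hold [ 4.48 12.27] t 21.14
```

View pics/s7c.png

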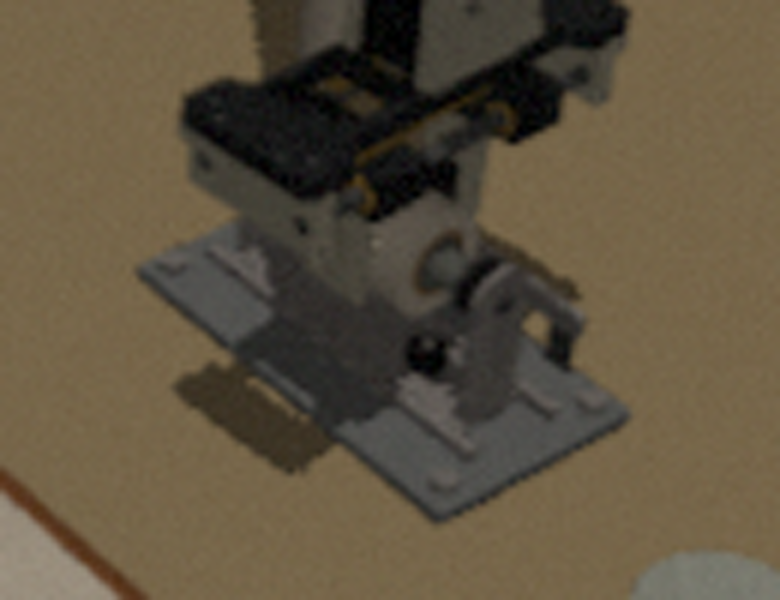

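```bash
python3 - <<'E'
from h import *
z=.0525; cc=23.3
for th in (3,1,0):
    p,q=tcp(YF,0,th,(71-cc)*1e-3,z); manip.servo_line(p,q,vel=.02)
    c,F,S,fz=rep(th,cc)
    if abs(S)>3: raise SystemExit
for cc in (21.5,20,18.5,17,15.5,14,13,12):
    manip.servo_line(tcp(YF,0,0,(71-cc)*1e-3,z)[0],vel=.02)
    c,F,S,fz=rep(0,cc)
    if abs(S)>3 or F<4+.5*c-1.5 : print("contact");break
E
```

```text
23.3 3 c 18.15 F 13.09 side -0.59 fz 2.86 z 0.0517 hold [ 2.61 12.22] t 21.52
23.3 1 c 18.24 F 13.01 side -0.41 fz 2.66 z 0.0518 hold [ 0.79 12.24] t 21.86
23.3 0 c 18.17 F 12.49 side -0.62 fz 2.9 z 0.0517 hold [-0.16 12.17] t 22.19
21.5 0 c 16.78 F 12.02 side 0.07 fz 2.02 z 0.0518 hold [-0.16 10.78] t 22.52
20 0 c 15.58 F 11.36 side -0.13 fz 1.86 z 0.0518 hold [-0.13  9.58] t 22.86
18.5 0 c 14.44 F 10.94 side -0.11 fz 2.53 z 0.0519 hold [-0.14  8.44] t 23.19
17 0 c 13.22 F 10.42 side -0.33 fz 1.33 z 0.0519 hold [-0.13  7.22] t 23.52
15.5 0 c 12.05 F 9.4 side -0.25 fz 1.51 z 0.0519 hold [-0.12  6.05] t 23.86
14 0 c 10.85 F 9.32 side -0.08 fz 1.61 z 0.052 hold [-0.09  4.85] t 24.19
13 0 c 10.04 F 8.84 side -0.04 fz 1.23 z 0.052 hold [-0.12  4.04] t 24.52
12 0 c 9.25 F 8.2 side -0.02 fz 0.81 z 0.052 hold [-0.13  3.25] t 24.86
```

The pin passed the rim plane (c<15 with no side load). Now fine steps until the pin's floor takes the load.

```bash
python3 - <<'E'
from h import *
z=.0525; cc=12
while cc>7:
    cc-=.4
    manip.servo_line(tcp(YF,0,0,(71-cc)*1e-3,z)[0],vel=.02)
    c,F,S,fz=rep(0,round(cc,2))
    if abs(S)>3 or F<1.5 : print("stop");break
E
```

```text
11.6 0 c 8.97 F 8.12 side 0.55 fz 0.94 z 0.0521 hold [-0.09  2.97] t 25.19
11.2 0 c 8.67 F 8.44 side -0.06 fz 1.02 z 0.052 hold [-0.13  2.67] t 25.52
10.8 0 c 8.34 F 7.44 side 0.49 fz 1.15 z 0.052 hold [-0.14  2.34] t 25.86
10.4 0 c 8.02 F 7.76 side 0.51 fz 1.06 z 0.0521 hold [-0.09  2.02] t 26.19
10.0 0 c 7.79 F 7.45 side 0.38 fz 0.99 z 0.0521 hold [-0.08  1.79] t 26.52
9.6 0 c 7.7 F 7.48 side 0.24 fz 0.57 z 0.0521 hold [-0.1  1.7] t 26.86
9.2 0 c 7.64 F 6.1 side 0.66 fz 0.24 z 0.0521 hold [-0.11  1.64] t 27.19
8.8 0 c 7.55 F 5.43 side 0.52 fz -0.64 z 0.0522 hold [-0.1   1.55] t 27.52
8.4 0 c 7.57 F 5.04 side 0.5 fz -0.79 z 0.0522 hold [-0.1   1.57] t 27.86
8.0 0 c 7.58 F 4.83 side 0.8 fz -1.79 z 0.0523 hold [-0.12  1.58] t 28.19
7.6 0 c 7.53 F 4.25 side 0.78 fz -2.56 z 0.0523 hold [-0.13  1.53] t 28.52
7.2 0 c 7.44 F 3.1 side 0.89 fz -4.12 z 0.0524 hold [-0.14  1.44] t 28.86
6.8 0 c 7.35 F 1.05 side 1.52 fz -5.39 z 0.0525 hold [-0.13  1.35] t 29.19
stop
```

The pin contacted at c≈7.7 mm, but the hand is being pushed down about 5 N, so the pin is riding high on its flare. I'll ease downward in small steps.

```bash
python3 - <<'E'
from h import *
cc=6.8; z=.0525
while z>.0500:
    z-=.0003
    manip.servo_line(tcp(YF,0,0,(71-cc)*1e-3,z)[0],vel=.02)
    c,F,S,fz=rep(0,round(z,4))
    if fz>0 or abs(F)>10: break
c=viewer.get_calibration("wrist");save("w8",viewer.get_image("wrist"))
E
```

```text
0.0522 0 c 7.31 F 0.93 side 0.14 fz -3.45 z 0.0524 hold [-0.08  1.31] t 29.52
0.0519 0 c 7.3 F 0.0 side -1.12 fz -0.31 z 0.0522 hold [-0.04  1.3 ] t 29.86
0.0516 0 c 7.24 F -0.07 side -2.23 fz 4.2 z 0.052 hold [0.01 1.24] t 30.19
```

View pics/w8.png

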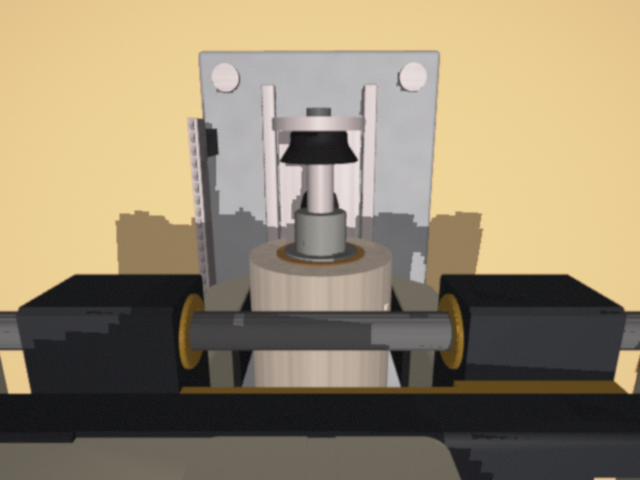

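Seated: axial load on the hand is about 0 and the plunger is centred in its cup at (318,165). I'll settle to a neutral height and release.

```bash
python3 - <<'E'
from h import *
manip.servo_line(tcp(YF,0.15,0,(71-6.8)*1e-3,.0518)[0],vel=.02)
rep(0)
effector.open_jaws()
f=axf(5);print("open",manip.current_finger_gap(),f.round(2),manip.current_clock())
p=manip.current_tool_pos();manip.servo_line([p[0],p[1],.2],vel=.12)
manip.servo_line([p[0]-.0,p[1]-.04,.30],vel=.2)
c=viewer.get_calibration("wrist");save("w9",viewer.get_image("wrist"))
import pickle;pickle.dump(c,open("c_w9.pkl","wb"))
print(axf(4),manip.current_clock())
E
python3 -c "
import cv2
i=cv2.imread('pics/w9.png')[30:270,240:420];cv2.imwrite('pics/w9c.png',cv2.resize(i,None,fx=2.5,fy=2.5,interpolation=cv2.INTER_CUBIC))"
```

```text
0 c 7.2 F -1.05 side -2.88 fz 5.51 z 0.0519 hold [0.02 1.2 ] t 30.57
open 0.09217627773545785 [0.41 0.07 0.19] 31.5167
[-0.13606553 -0.45084031 -0.04154666] 33.7083
```

View pics/w9c.png

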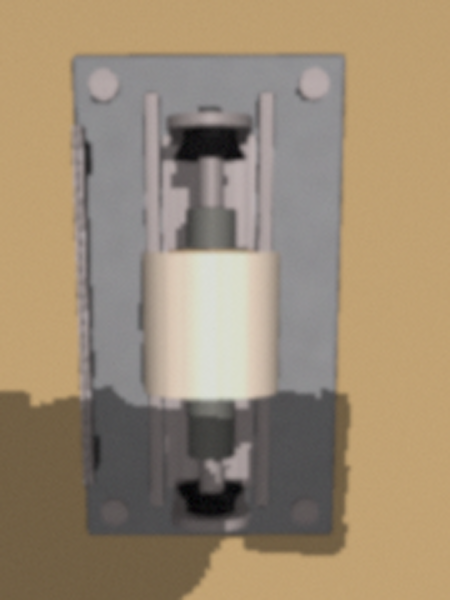

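```bash
python3 - <<'E'
from h import *
import pickle
c=pickle.load(open("c_w9.pkl","rb"))
m=lambda x,y:(240+(x+.5)/2.5-.5,30+(y+.5)/2.5-.5)
for n,x,y,z in [("far rim",210,160,.0835),("plunger barrel end",211,207,.079),("roll far",211,251,.095),("roll near",211,398,.095),("pin barrel end",211,458,.079),("near rim",211,483,.0835),("plunger axis",209,180,.0745),("pin axis",211,470,.0745)]:
    print(n,(tohold(p2w(c,*m(x,y),z))*1e3).round(1))
save("s9",viewer.get_image("scene"))
i=cv2.imread('pics/s9.png')[235:335,300:430];cv2.imwrite('pics/s9c.png',cv2.resize(i,None,fx=6,fy=6,interpolation=cv2.INTER_CUBIC))
E
```

```text
far rim [ 0.1 56.6]
plunger barrel end [ 0.5 41.4]
roll far [ 0.4 26.6]
roll near [  0.5 -23.1]
pin barrel end [  0.6 -47.7]
near rim [  0.6 -56.1]
plunger axis [-0.2 50.7]
pin axis [  0.7 -53.2]
```

View pics/s9c.png

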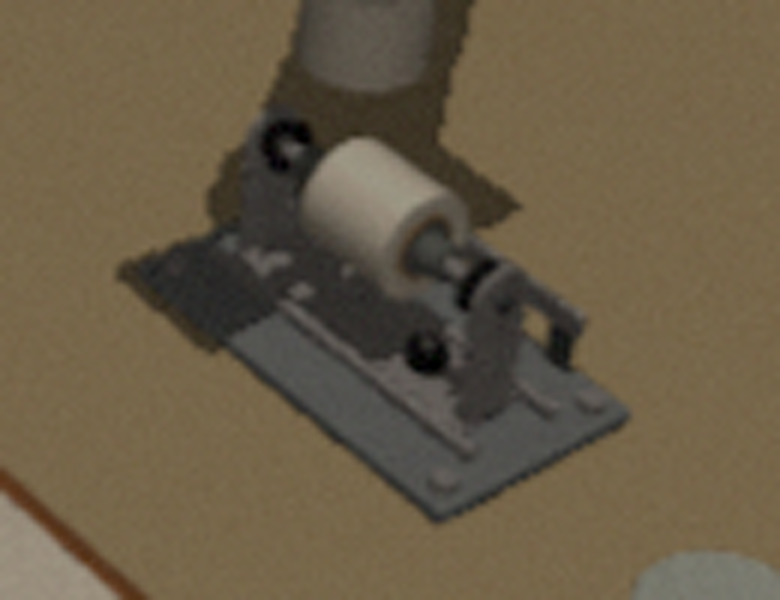

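```bash
python3 - <<'E'
from h import *
save("t9",viewer.get_image("top"));manip.hand_in();print(manip.current_clock())
a=cv2.imread("pics/top0.png")[100:320,60:500];b=cv2.imread("pics/t9.png")[100:320,60:500]
cv2.imwrite("pics/cmp.png",np.vstack([a,b]))
E
```

```text
the job is handed in; nothing more can be done
the job is handed in; nothing more can be done
```

The roll is in the holder, hanging free between both cups, and I handed the job in at about 34 s of the 67 s allowed. I gripped the white roll and seated the plunger in the +y cup, contact showing as about 4 N. I compressed it about 18 mm (12–13 N), swung the pin level into line with the other cup, and eased it back until that cup took the load. Then I opened the jaws and moved clear.

**Last checks:**
- **Length:** compression at seating read 7.2–7.7 mm, so the spindle is about 132.5 mm long (it should be 132).
- **Alignment:** the last wrist picture puts both ends within 1 mm of the cup axis sideways. Their height was not measured directly.
- **In the cups:** the scene picture shows the roll hanging with both ends in their cups.
- **Robot clear:** the gripper was open and well above, with about 0 N on the wrist.

**Did not agree, or was not checked:**
- **Rim spacing:** the wrist pictures gave 112–113 mm between the cup rims, against the given 118 mm, so I relied on the contact forces for depth.
- **Vertical load:** the hand carried 4–5.5 N while the pin settled and at release. Holder force is not measured directly; I estimate it stayed below 25 N.
- **Bystanders:** the before-and-after top picture failed because the job was already handed in, so I have no picture confirming the cans, jar and spare roll stayed put. I saw no contact with them.

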